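# Put the bench instruments away by kind

## Robot

A 6-joint arm with a two-finger parallel gripper is mounted at the origin on the work surface. World frame = base frame: x ahead of the robot, y to its left, z up, the work surface at z = 0. Lengths are in mm, angles in degrees, forces in N, time in s.
With the tool pointing down it reaches from about 400 to 925 mm from the base axis. Payload 3.4 kg.
Tool frame: the origin (TCP) lies between the finger pads; the fingertips stand 19 mm ahead of it and the grasp point (between the pads) is the TCP; z points along the fingers, x is the direction in which the jaws open and shut, and the axes are right-handed (so a half turn about z gives the same grasp; the last joint's range is limited). The gripper opens to 85 mm and grips with 20 to 120 N. Pads are 22 mm wide; open, the fingers measure 114 mm over their backs; the gripper's body (76 mm by 85 mm) begins 54 mm behind the grasp point. The pads swing forward as they close: fully open they stand 13 mm farther back than shut.
Start: joints at [-68.039, 17.578, 86.31, -0, 76.112, -4.211], TCP at [253.598, -516.061, 250.305] pointing down, gripper open.
Joint ranges: [-179.03, 179.03], [-60, 130.46], [8.19, 133.38], [-81.62, 261.62], [5.75, 156.47], [-153.77, 153.77]. Speed limits (degrees/s): [147.25, 147.25, 180, 180, 180, 180].

## Interface

Orientations are given as [roll, pitch, yaw] about the fixed x, y, z axes, in that order (R = Rz(yaw) Ry(pitch) Rx(roll)).
In Python, from cell import ctrl gives the robot as it stands.
- The arm moves only by the tool play_rows, never from a script. Its argument "series" is a list of rows, each an object of numbers: "tx", "ty", "tz": the shift along the tool's x, y, z in m; "ax", "ay", "az": the turn, a rotation vector about the tool's x, y, z in rad. In form: [{"tx": .., "ty": .., "tz": .., "ax": .., "ay": .., "az": ..}, ...]. A call has 1 to 5 rows; each row is the pose to reach, as a shift and turn from the pose commanded when the call began, along the tool's axes at that moment; what a row does not reach only later rows make up. A row lasts 1/10 s, in which the tool goes at most 50 mm and 8.59 degrees, less where a joint would pass 70% of its speed; a pose out of reach is approached as far as the arm can. A call with a gripper value outside its range is refused whole. "claw" is the closure in counts, from 0 (fully open) to 255 (shut), set as the call begins (left out, the last holds). The fingers move at their own pace and stop on an object; "grip_force" is the grip in N (left out, the last holds). Time passes only in rows, so rows that repeat a pose let the fingers close. It gives the time, the measured TCP pose, the force and the opening at its end, in the units of the state.
- ctrl.sense(): the state, without advancing time (a new reading comes with each control period).
- ctrl.capture(name): name is "side" or "top" or "wrist"; returns a dict with "pixels" (480x640x3 uint8, blue, green, red), "fx", "fy", "cx", "cy" (pixels), "origin" and "attitude" of the camera in the world. Camera axes: x right, y up, looking along -z (the intrinsics and any distortion apply to the point x, -y, -z); pixel columns grow to the right and rows downward; lengths in mm; the calibration is good to about 2 mm. A picture is of the moment at which its call begins. There is no depth.
- ctrl.hand_in(): hands the job in, once; it reports no verdict.
Trained networks look in a picture, given as the dict that the camera call returned (one of the last four; its "shot" number tells which), for a name from the list of things; names that differ only in an ending like _2 or _b are one class to them, and where a whole thing is asked for, a point or a joint stands for the part that bears it (a point fixed in the world has none). Each returns a list of dicts, best first, with "conf" (0 to 1); they miss things now and then, are a little off and sometimes report something else, mostly with a low value. They report only what shows in the picture. A call takes as long as a camera call.
- ctrl.spot_in(picture, label): "bbox" ([left, top, right, bottom] in pixels, round what is visible of it).
- ctrl.spot_point(picture, label): "point" ([row, column] in pixels: a listed point, or the origin of a listed thing).
The state is a dict: "time_s": time; "qpos": joint angles; "joint_velocities": joint speeds; "joint_efforts": joint torques, N m; "ee_pos": TCP position; "eef_rot": TCP orientation; "contact_force": force on the tool from outside, world axes, zero at the start; "wrist_torque": the same for the moment, N m; "width": finger opening in mm.
Only numpy, scipy, OpenCV 4.12 (cv2) and the standard library are available. Lean on these libraries where they do the work, as an engineer would, in place of code of your own. Each camera call takes 0.05 s, during which the arm holds its last target. There are 200 camera calls.

## Task

Clear the calibration bench by sorting its three loose instruments into the two low storage bays: slide both round pressure gauges, stems included, completely inside the bay that has the sample gauge on its roof, and the multimeter completely inside the bay that has the sample multimeter on its roof. They are delicate, so keep them flat on the bench all the way and do not lift or tip them. Leave the brass adapters where they are.

Things in the scene. Friction and masses are not known exactly. Their poses are not given: they have to be found in the camera images.
- gauge_a: loose round pressure gauge lying on its back, dial up: steel case 72 mm in diameter and 34 mm high, white dial; a stem with a 20 mm square nut sticks out 66 mm from the case's centre (30 mm beyond the rim), its axis 17 mm above the bench. About 0.4 kg. Origin: centre of the case's underside; x points along the stem, z up
- gauge_b: second loose round pressure gauge lying on its back, dial up: steel case 72 mm in diameter and 34 mm high, white dial; a stem with a 20 mm square nut sticks out 66 mm from the case's centre (30 mm beyond the rim), its axis 17 mm above the bench. About 0.4 kg. Origin: centre of the case's underside; x points along the stem, z up
- gauge_a_stem (a point): free end of gauge_a's stem, on the stem axis
- gauge_b_stem (a point): free end of gauge_b's stem, on the stem axis
- meter: loose rectangular grey hand-held multimeter lying on its back, 125 mm long (its x) by 64 mm wide (its y) by 34 mm high, with a rotary selector on top up to 41 mm above the bench; about 0.35 kg. Origin: centre of its underside; x points to the end with the screen, z up
- meter_head (a point): middle of the meter's end face at the screen end
- meter_foot (a point): middle of the meter's other end face
- bay_left: low aluminium bay fixed at the robot's left (y > 0), its mouth facing the bench middle. Inside 380 mm wide (its x), 200 mm deep (its y), no floor or sill; walls 50 mm high, 6 mm thick. Clear roof (50 to 54 mm above the bench) from 70 mm behind the mouth to the back, open above before. Origin: on the bench, middle of the mouth line (wall front ends); y points in, x along the mouth
- bay_right: low aluminium bay fixed at the robot's right (y < 0), its mouth facing the bench middle. Inside 380 mm wide (its x), 200 mm deep (its y), no floor or sill; walls 50 mm high, 6 mm thick. Clear roof (50 to 54 mm above the bench) from 70 mm behind the mouth to the back, open above before. Origin: on the bench, middle of the mouth line (wall front ends); y points in, x along the mouth
- sample_gauge: gauge like the loose ones, fixed on the clear roof of one bay, 150 mm behind its mouth; it marks the bay for gauges (top 91 mm above the bench). Origin: centre of its underside
- sample_meter: multimeter like the loose one, fixed across the clear roof of the other bay, 150 mm behind its mouth; it marks the bay for the multimeter (top 95 mm above the bench). Origin: centre of its underside
- adapter_a: small loose brass adapter standing among the instruments: foot 26 mm in diameter, 40 mm high. Leave it. Origin: centre of its underside
- adapter_b: small loose brass adapter like the other, standing beyond the instruments. Leave it. Origin: centre of its underside

How it is judged:
By the outcome, as a careful person would: the job done as asked, in the order asked, and still so for the second after the job is handed in, with the robot touching nothing.
It also fails if it takes over 61 s, if anything falls off the work surface, if the arm or the gripper's body presses on something with over 40 N, if the wrist force passes 120 N, or if a joint passes its speed limit or range.

## Working session

There is one attempt and no reset: what is moved stays moved. The work goes in short steps, Python scripts to look and compute and a tool call to move; the robot and the scene stay as the last step left them, time stands still between calls to the robot, and variables do not carry over. Pictures are saved under pics/ and viewed, about 8 in all and at most 12, crops included, and the job is handed in when it is done.

Besides the shell and the picture viewer there is one more tool, called as name(argument=value, ...), one argument or row to a line, values as JSON. play_rows: Moves the arm, as the interface text tells. Its arguments: {"type":"object","properties":{"series":{"type":"array","items":{"type":"object","properties":{"tx":{"type":"number"},"ty":{"type":"number"},"tz":{"type":"number"},"ax":{"type":"number"},"ay":{"type":"number"},"az":{"type":"number"}}}},"claw":{"type":"number"},"grip_force":{"type":"number"}},"required":["series"]}

```bash
ls; mkdir -p pics
cat > h.py <<'E'
import numpy as np, cv2
from scipy.spatial.transform import Rotation as R
from cell import ctrl
def att(p):
    a=np.array(p["attitude"],float)
    if a.shape==(3,3): return a
    return R.from_euler('xyz',a,degrees=True).as_matrix() if a.size==3 else None
def ray(p,row,col,z):
    d=att(p)@np.array([(col-p["cx"])/p["fx"],-(row-p["cy"])/p["fy"],-1.])
    o=np.array(p["origin"],float); return o+d*(z-o[2])/d[2]
def proj(p,X):
    c=att(p).T@(np.array(X,float)-np.array(p["origin"],float))
    return p["cy"]+p["fy"]*c[1]/c[2], p["cx"]-p["fx"]*c[0]/c[2]
E
python3 - <<'E'
from h import *
print(ctrl.sense())
for n in ("top","side"):
    p=ctrl.capture(n); cv2.imwrite(f"pics/{n}1.png",p["pixels"])
    print({k:v for k,v in p.items() if k!="pixels"})
    for l,z in (("gauge_a",0),("gauge_a_stem",17),("meter",0),("meter_head",17),("meter_foot",17),("bay_left",0),("bay_right",0),("sample_gauge",54),("sample_meter",54),("adapter_a",0)):
        for d in ctrl.spot_point(p,l)[:4]:
            print(n,l,round(d["conf"],2),np.round(d["point"]),ray(p,*d["point"],z).round()[:2])
E
```

```text
pics
{'time_s': 0.0, 'qpos': array([-6.80379947e+01,  1.76220892e+01,  8.63812939e+01,  3.45691452e-04,
        7.61101528e+01, -4.21140138e+00]), 'joint_velocities': array([ 0.01762747, -0.02723306, -0.05551024,  0.01951297, -0.09858903,
       -0.05153603]), 'joint_efforts': array([ 2.24698568e-03, -4.57541227e+01, -2.51913607e+01,  1.57138775e-04,
        1.31354149e-02,  4.40938464e-06]), 'ee_pos': array([ 253.36829564, -515.46554783,  249.39978609]), 'eef_rot': array([-1.79991328e+02,  1.13204647e-01, -6.38266681e+01]), 'contact_force': array([ 1.15791406, -0.42745232,  0.11311926]), 'wrist_torque': array([ 0.01142801, -0.00255631,  0.02214822]), 'width': 85.29221662244437}
{'fx': 609.022763718722, 'fy': 609.022763718722, 'cx': 323.3635332202399, 'cy': 234.0099275404369, 'origin': array([ 331.11056046,   -3.87159034, 1251.56654024]), 'attitude': array([ 12.42272469,  -0.25547632, -90.03179904]), 'shot': 1}
top gauge_a 0.81 [322. 304.] [424.  30.]
top gauge_a 0.57 [209. 344.] [661. -53.]
top gauge_a_stem 0.83 [330. 272.] [406.  94.]
top meter 0.82 [273. 319.] [523.   0.]
top mete
[... 499 characters left out ...]
 'fy': 532.6808698266011, 'cx': 317.6061763522923, 'cy': 239.952111667632, 'origin': array([ 493.07148069, -647.50457184,  849.54722785]), 'attitude': array([39.81927187, -0.20940206, -7.14581511]), 'shot': 2}
side gauge_a 0.91 [278. 366.] [666. -53.]
side gauge_a 0.89 [262. 238.] [419.  17.]
side gauge_a_stem 0.85 [230. 226.] [399.  90.]
side meter 0.75 [264. 292.] [525.  -2.]
side meter_head 0.58 [302. 374.] [ 668. -121.]
side meter_head 0.36 [231. 231.] [408.  85.]
side meter_foot 0.6 [283. 291.] [519. -58.]
side sample_gauge 0.75 [124. 274.] [521. 378.]
side sample_meter 0.86 [429. 324.] [ 542. -357.]
side adapter_a 0.75 [251. 405.] [757.   5.]
side adapter_a 0.74 [234. 318.] [587.  72.]
```

View pics/top1.png

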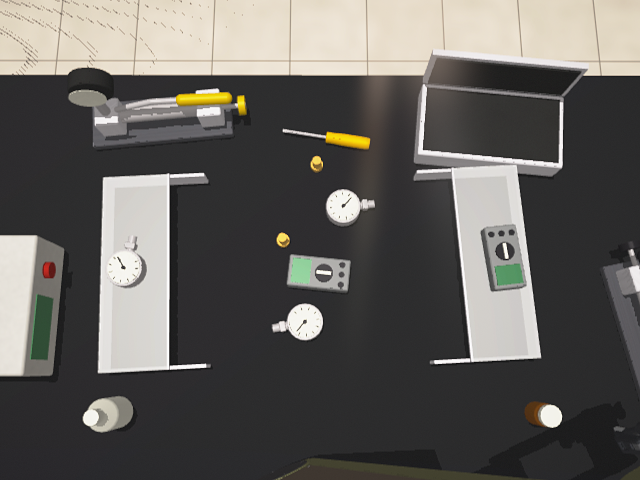

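View pics/side1.png

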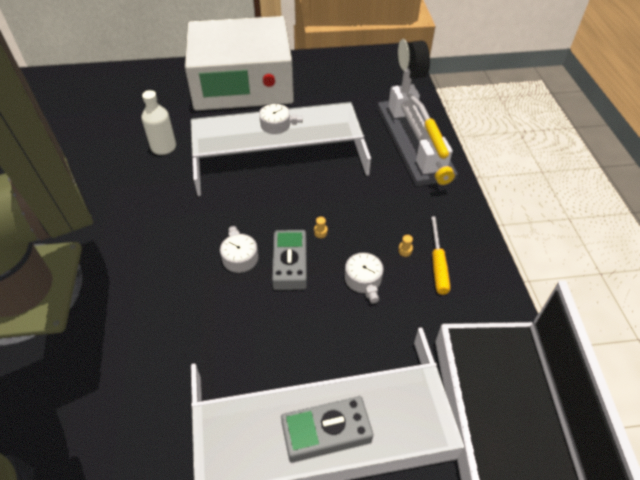

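Left bay has the sample gauge, so the gauges go left; right bay has the sample meter. Gauge A is near px (304,322), stem to +y. Gauge B is at (343,207), stem to −y. The meter is at (319,273), and the adapters at (283,240) and (316,164). The bay wall ends in the top view are left (208,180)/(210,366) and right (415,178)/(432,362).

Run:
```python
from h import *
p=ctrl.capture("top"); im=p["pixels"]
for n,c,r in (("Lfar",207,180),("Lnear",210,366),("Rfar",415,176),("Rnear",431,362)):
    print(n,ray(p,r,c,50).round()[:2])
for n,c,r in (("L roof far",170,174),("Lroof near",170,371),("R roof far",453,168),("Rroof near",472,362)):
    print(n,ray(p,r,c,54).round()[:2])
m=(im.min(2)>190).astype(np.uint8)
cs,_=cv2.findContours(m,cv2.RETR_EXTERNAL,cv2.CHAIN_APPROX_NONE)
for c in cs:
    if 400<cv2.contourArea(c)<1500:
        (x,y),r=cv2.minEnclosingCircle(c)
        print("dial",x,y,r,ray(p,y,x,34).round(1)[:2])
s=ctrl.capture("side")
def z0(pic,l,z):
    for d in ctrl.spot_in(pic,l)[:3]: print(l,round(d["conf"],2),np.round(d["bbox"]))
for l in ("gauge_a","meter"): z0(p,l,0)
# tool jaw direction sanity
print(R.from_euler('xyz',ctrl.sense()["eef_rot"],degrees=True).as_matrix().round(2))
```

```text
Lfar [710. 230.]
Lnear [335. 209.]
Rfar [ 719. -199.]
Rnear [ 343. -217.]
L roof far [721. 306.]
Lroof near [326. 285.]
R roof far [ 735. -277.]
Rroof near [ 343. -296.]
dial 297.3058166503906 323.0485534667969 25.023958206176758 [418.5  42.3]
dial 350.0 205.5 23.436182022094727 [659.7 -64.6]
dial 492.0 125.5 80.51873016357422 [ 836.5 -369.4]
dial 620.0 68.5 19.780139923095703 [ 969.5 -657.1]
dial 397.5 65.58333587646484 29.716934204101562 [ 975.6 -171.4]
dial 328.5 68.0 37.97706604003906 [969.6 -20.8]
dial 250.0 67.5 38.396060943603516 [970.4 150.1]
dial 172.0 67.5 38.396060943603516 [970.1 319.7]
dial 94.5 67.5 38.89097213745117 [969.8 488. ]
dial 27.5 67.5 28.044706344604492 [969.6 633.3]
gauge_a 0.94 [271. 306. 322. 342.]
gauge_a 0.92 [325. 190. 374. 227.]
meter 0.77 [286. 255. 350. 293.]
[[ 0.44 -0.9   0.  ]
 [-0.9  -0.44  0.  ]
 [-0.   -0.   -1.  ]]
```

play_rows(
  series=[
    {"tx":-0.034,"ty":-0.032},
    {"tx":-0.068,"ty":-0.064},
    {"tx":-0.102,"ty":-0.096},
    {"tx":-0.136,"ty":-0.128},
    {"tx":-0.17,"ty":-0.16},
  ],
  claw=0,
  grip_force=20,
)

```text
$.series[0]: bad value
```

play_rows(
  series=[
    {"tx":-0.034,"ty":-0.032},
    {"tx":-0.068,"ty":-0.064},
    {"tx":-0.102,"ty":-0.096},
    {"tx":-0.136,"ty":-0.128},
    {"tx":-0.17,"ty":-0.16},
  ],
)

```text
$.series[0]: bad value
```

play_rows(
  series=[
    {"tx":-0.034,"ty":-0.032,"az":-0.13},
    {"tx":-0.068,"ty":-0.064,"az":-0.26},
    {"tx":-0.071,"ty":-0.068,"az":-0.4},
    {"tx":-0.071,"ty":-0.068,"az":-0.54},
    {"tx":-0.071,"ty":-0.068,"az":-0.68},
  ],
)

```text
$.series[0]: bad value
```

play_rows(
  series=[
    {"az":-0.14},
    {"az":-0.28},
    {"az":-0.42},
    {"az":-0.56},
    {"az":-0.7},
  ],
)

```text
$.series[0]: bad value
```

```bash
cat >> h.py <<'E'
def go(x,y,z,yaw):
    s=ctrl.sense(); M=R.from_euler('xyz',s["eef_rot"],degrees=True).as_matrix()
    d=M.T@(np.array([x,y,z])-s["ee_pos"])
    dy=(yaw-s["eef_rot"][2]+180)%360-180
    print("t",s["time_s"],"pos",s["ee_pos"].round(1),"rot",s["eef_rot"].round(1),"F",s["contact_force"].round(1),"w",round(s["width"],1),"q",s["qpos"].round())
    print("  move m:",(d/1000).round(4),"az",round(np.radians(-dy),3))
def look(n,items,fn=None):
    p=ctrl.capture(n)
    if fn: cv2.imwrite(f"pics/{fn}.png",p["pixels"])
    for l,z in items:
        for d in ctrl.spot_point(p,l)[:3]:
            print(n,l,round(d["conf"],2),np.round(d["point"]),ray(p,*d["point"],z).round(1)[:2])
    return p
E
python3 - <<'E'
from h import *
p=look("wrist",(("gauge_a",0),("gauge_a_stem",17),("meter",0),("meter_head",17),("meter_foot",17),("adapter_a",0)),"w1")
print(p["origin"],p["attitude"],p["fx"])
g=cv2.cvtColor(p["pixels"],cv2.COLOR_BGR2GRAY)
c=cv2.HoughCircles(cv2.medianBlur(g,5),cv2.HOUGH_GRADIENT,1.5,80,param1=120,param2=50,minRadius=30,maxRadius=140)
if c is not None:
    for x,y,r in c[0][:6]: print("circ",x,y,r,ray(p,y,x,34).round(1)[:2])
go(422,26,24,15)
E
```

```text
[ 324.56432855 -481.97562524  374.3340918 ] [-1.81525544e+01 -1.28912023e-02 -6.38611468e+01] 380.73005378145274
circ 569.25 276.75 115.95 [ 296. -768.]
circ 207.75 171.75 31.5 [ 236.4 -415.5]
t 1.65 pos [ 253.6 -516.1  250.3] rot [180.   -0.  -63.8] F [ 0.8 -0.6 -0.3] w 85.7 q [-68.  18.  86.  -0.  76.  -4.]
  move m: [-0.4122 -0.3902  0.2263] az -1.376
```

View pics/w1.png

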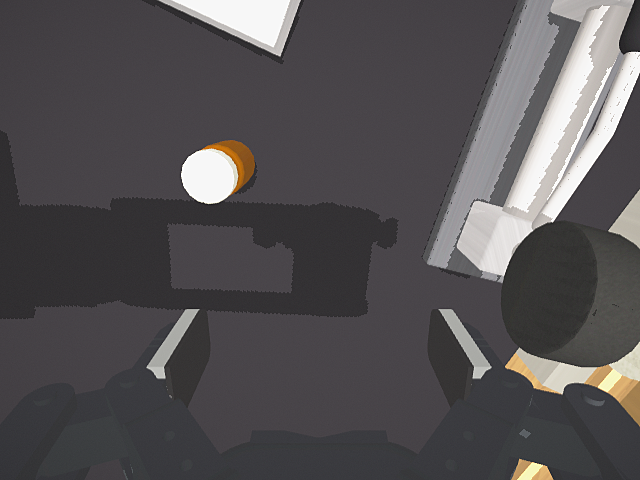

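The arm did not move because every row needs all six keys. The view shows only the start corner.

play_rows(
  series=[
    {"tx":-0.034,"ty":-0.032,"tz":0,"ax":0,"ay":0,"az":0},
    {"tx":-0.068,"ty":-0.064,"tz":0,"ax":0,"ay":0,"az":0},
    {"tx":-0.102,"ty":-0.096,"tz":0,"ax":0,"ay":0,"az":0},
    {"tx":-0.136,"ty":-0.128,"tz":0,"ax":0,"ay":0,"az":0},
    {"tx":-0.17,"ty":-0.16,"tz":0,"ax":0,"ay":0,"az":0},
  ],
  claw=0,
  grip_force=20,
)

```text
time_s: 2.15
ee_pos: [322.4, -291.3, 250.4]
eef_rot: [-180.0, -0.0, -63.9]
contact_force: [0.0, 0.0, -0.2]
width: 85.8
```

play_rows(
  series=[
    {"tx":-0.034,"ty":-0.032,"tz":0,"ax":0,"ay":0,"az":0},
    {"tx":-0.068,"ty":-0.064,"tz":0,"ax":0,"ay":0,"az":0},
    {"tx":-0.102,"ty":-0.096,"tz":0,"ax":0,"ay":0,"az":0},
    {"tx":-0.136,"ty":-0.128,"tz":0,"ax":0,"ay":0,"az":0},
    {"tx":-0.17,"ty":-0.16,"tz":0,"ax":0,"ay":0,"az":0},
  ],
)

```text
time_s: 2.65
ee_pos: [391.1, -68.0, 250.7]
eef_rot: [-179.9, -0.1, -63.8]
contact_force: [1.2, -1.0, 1.3]
width: 85.5
```

play_rows(
  series=[
    {"tx":-0.034,"ty":-0.032,"tz":0,"ax":0,"ay":0,"az":-0.13},
    {"tx":-0.068,"ty":-0.064,"tz":0,"ax":0,"ay":0,"az":-0.26},
    {"tx":-0.072,"ty":-0.07,"tz":0,"ax":0,"ay":0,"az":-0.4},
    {"tx":-0.072,"ty":-0.07,"tz":0,"ax":0,"ay":0,"az":-0.54},
    {"tx":-0.072,"ty":-0.07,"tz":0,"ax":0,"ay":0,"az":-0.68},
  ],
)

```text
time_s: 3.15
ee_pos: [422.1, 26.7, 250.4]
eef_rot: [-180.0, -0.0, -24.4]
contact_force: [0.1, 0.0, 0.1]
width: 85.4
```

play_rows(
  series=[
    {"tx":0,"ty":0,"tz":0,"ax":0,"ay":0,"az":-0.14},
    {"tx":0,"ty":0,"tz":0,"ax":0,"ay":0,"az":-0.28},
    {"tx":0,"ty":0,"tz":0,"ax":0,"ay":0,"az":-0.42},
    {"tx":0,"ty":0,"tz":0,"ax":0,"ay":0,"az":-0.56},
    {"tx":0,"ty":0,"tz":0,"ax":0,"ay":0,"az":-0.7},
  ],
)

```text
time_s: 3.65
ee_pos: [421.9, 25.7, 250.4]
eef_rot: [180.0, -0.0, 15.6]
contact_force: [0.3, 0.0, 0.1]
width: 85.3
```

Run:
```python
from h import *
p=look("wrist",(("gauge_a",0),("gauge_a_stem",17),("meter_head",17),("meter_foot",17)),"w2")
g=cv2.cvtColor(p["pixels"],cv2.COLOR_BGR2GRAY)
c=cv2.HoughCircles(cv2.medianBlur(g,5),cv2.HOUGH_GRADIENT,1.5,80,param1=120,param2=50,minRadius=30,maxRadius=140)
if c is not None:
    for x,y,r in c[0][:6]: print("circ",x,y,r,ray(p,y,x,34).round(1)[:2])
go(422,26,24,15)
```

```text
wrist gauge_a 0.96 [192. 321.] [422.3  29.5]
wrist gauge_a 0.9 [315. 506.] [656.4 -48. ]
wrist gauge_a 0.45 [378. 498.] [ 683.2 -127.9]
wrist gauge_a_stem 0.86 [126. 330.] [412.8  93.7]
wrist meter_head 0.94 [196. 439.] [530.6  60. ]
wrist meter_foot 0.98 [302. 384.] [516.1 -60.8]
wrist meter_foot 0.4 [247. 403.] [514.5   2.1]
circ 321.75 200.25 39.0 [422.8  29.4]
circ 510.75 327.75 38.4 [644.4 -46.6]
t 3.9 pos [421.9  25.7 250.4] rot [180.   -0.   15.1] F [-0.5 -0.1 -0.7] w 85.3 q [ -2.   5. 103.   0.  72. -17.]
  move m: [ 1.000e-04 -2.000e-04  2.264e-01] az 0.001
```

View pics/w2.png

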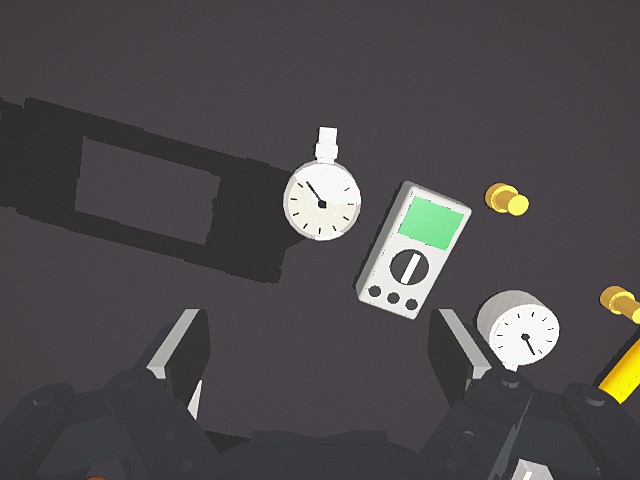

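The view shows gauge A at (321,200) with its stem up, the meter beside it at (412,250), and a clear gap for the finger. The net and Hough agree on A = (422.5, 29.5).

play_rows(
  series=[
    {"tx":0.0015,"ty":-0.0035,"tz":0.045,"ax":0,"ay":0,"az":0.085},
    {"tx":0.0015,"ty":-0.0035,"tz":0.09,"ax":0,"ay":0,"az":0.085},
    {"tx":0.0015,"ty":-0.0035,"tz":0.135,"ax":0,"ay":0,"az":0.085},
    {"tx":0.0015,"ty":-0.0035,"tz":0.18,"ax":0,"ay":0,"az":0.085},
    {"tx":0.0015,"ty":-0.0035,"tz":0.215,"ax":0,"ay":0,"az":0.085},
  ],
)

```text
time_s: 4.4
ee_pos: [421.9, 29.5, 33.5]
eef_rot: [-180.0, 0.0, 10.2]
contact_force: [-0.1, -0.9, -0.5]
width: 85.2
```

play_rows(
  series=[
    {"tx":0,"ty":0,"tz":0.004,"ax":0,"ay":0,"az":0},
    {"tx":0,"ty":0,"tz":0.008,"ax":0,"ay":0,"az":0},
    {"tx":0,"ty":0,"tz":0.011,"ax":0,"ay":0,"az":0},
    {"tx":0,"ty":0,"tz":0.011,"ax":0,"ay":0,"az":0},
  ],
)

```text
time_s: 4.8
ee_pos: [423.7, 29.4, 25.5]
eef_rot: [180.0, -0.2, 10.3]
contact_force: [-0.5, -1.1, -0.3]
width: 85.4
```

Run:
```python
from h import *
go(422,29.5,24,10)
p=ctrl.capture("side"); s=p["pixels"][190:310,160:320]
w=ctrl.capture("wrist"); 
cv2.imwrite("pics/v3.png",np.hstack([cv2.resize(s,(480,360),interpolation=cv2.INTER_CUBIC),cv2.resize(w["pixels"],(320,360))]))
```

```text
t 4.8 pos [423.7  29.4  25.5] rot [180.   -0.2  10.3] F [-0.5 -1.1 -0.3] w 85.4 q [ -2.  25. 120.  -0.  35. -12.]
  move m: [-0.0017 -0.0004  0.0015] az 0.006
```

View pics/v3.png

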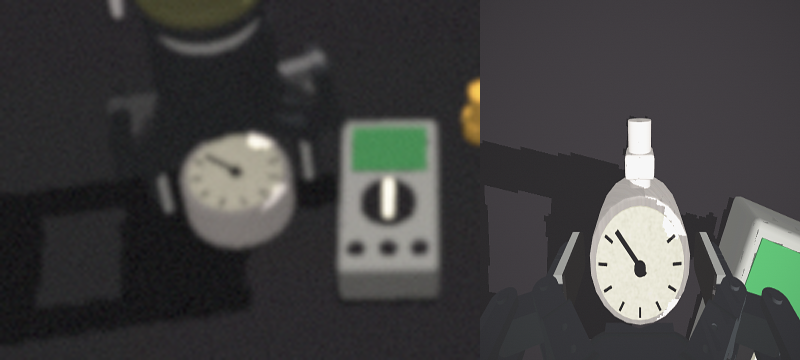

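The pads straddle the case with clearance on both sides, and the stem is free of the fingers.

Run:
```python
from h import *
p=ctrl.capture("side")
for X in ((380,22),(466,37)):
  for z in (0,5,10,15,20,40):
    r,c=proj(p,(*X,z)); print(X,z,"crop",round((c-160)*3),round((r-190)*3))
```

```text
(380, 22) 0 crop 176 216
(380, 22) 5 crop 175 211
(380, 22) 10 crop 174 207
(380, 22) 15 crop 173 202
(380, 22) 20 crop 172 197
(380, 22) 40 crop 167 178
(466, 37) 0 crop 303 186
(466, 37) 5 crop 303 182
(466, 37) 10 crop 302 177
(466, 37) 15 crop 302 172
(466, 37) 20 crop 301 168
(466, 37) 40 crop 299 148
```

play_rows(
  series=[
    {"tx":-0.001,"ty":0,"tz":-0.003,"ax":0,"ay":0,"az":0},
    {"tx":-0.001,"ty":0,"tz":-0.003,"ax":0,"ay":0,"az":0},
    {"tx":-0.001,"ty":0,"tz":-0.003,"ax":0,"ay":0,"az":0},
    {"tx":-0.001,"ty":0,"tz":-0.003,"ax":0,"ay":0,"az":0},
    {"tx":-0.001,"ty":0,"tz":-0.003,"ax":0,"ay":0,"az":0},
  ],
  claw=60,
  grip_force=20,
)

```text
time_s: 5.45
ee_pos: [422.7, 29.3, 28.7]
eef_rot: [180.0, -0.2, 10.4]
contact_force: [-0.5, 0.2, 9.1]
width: 71.8
```

Run:
```python
from h import *
go(430,258,28,3)
p=look("side",(("gauge_a",0),("gauge_a_stem",17)))
```

```text
t 5.45 pos [422.7  29.3  28.7] rot [180.   -0.2  10.4] F [-0.5  0.2  9.1] w 71.8 q [ -2.  24. 120.   0.  36. -12.]
  move m: [ 0.0484 -0.2236  0.0007] az 0.129
side gauge_a 0.88 [277. 363.] [661.9 -49.3]
side gauge_a 0.86 [261. 238.] [417.7  20.3]
side gauge_a 0.3 [233. 290.] [528.6  80. ]
```

play_rows(
  series=[
    {"tx":0.004,"ty":-0.018,"tz":0,"ax":0,"ay":0,"az":0.02},
    {"tx":0.011,"ty":-0.05,"tz":0,"ax":0,"ay":0,"az":0.04},
    {"tx":0.02,"ty":-0.09,"tz":0,"ax":0,"ay":0,"az":0.06},
    {"tx":0.029,"ty":-0.13,"tz":0,"ax":0,"ay":0,"az":0.09},
    {"tx":0.037,"ty":-0.165,"tz":0,"ax":0,"ay":0,"az":0.12},
  ],
)

```text
time_s: 6.1
ee_pos: [428.5, 198.8, 28.7]
eef_rot: [179.9, -0.1, 3.5]
contact_force: [-0.3, -8.1, 8.3]
width: 71.2
```

play_rows(
  series=[
    {"tx":0.001,"ty":-0.02,"tz":0,"ax":0,"ay":0,"az":0},
    {"tx":0.002,"ty":-0.033,"tz":0,"ax":0,"ay":0,"az":0},
    {"tx":0.002,"ty":-0.033,"tz":0,"ax":0,"ay":0,"az":0},
  ],
)

```text
time_s: 6.4
ee_pos: [428.7, 233.4, 28.7]
eef_rot: [-179.9, -0.1, 3.6]
contact_force: [-2.7, 4.8, 6.6]
width: 71.6
```

Run:
```python
from h import *
go(436,263,28,3)
p=ctrl.capture("top"); w=ctrl.capture("wrist")
a=cv2.resize(p["pixels"][150:390,90:330],(480,480),interpolation=cv2.INTER_CUBIC)
cv2.imwrite("pics/v4.png",np.hstack([a,cv2.resize(w["pixels"],(320,480))]))
for y in (214,221): print(proj(p,(436,y,0)))
```

```text
t 6.4 pos [428.7 233.4  28.7] rot [-1.799e+02 -1.000e-01  3.600e+00] F [-2.7  4.8  6.6] w 71.6 q [ 24.  27. 112.   0.  41.  20.]
  move m: [ 0.0091 -0.0291  0.0008] az 0.01
(np.float64(315.63779173993953), np.float64(213.92701877769997))
(np.float64(315.63841703504664), np.float64(210.4967955331823))
```

View pics/v4.png

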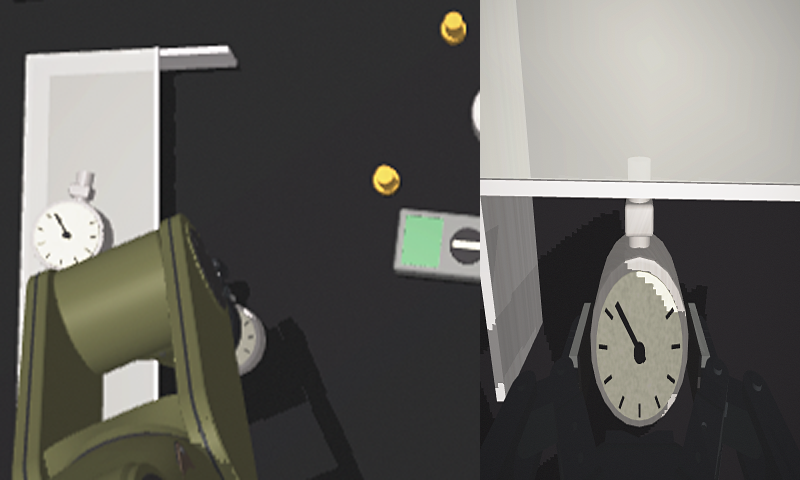

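The roof edge in the wrist view is at row ~198 (underside) and ~182 (top), and the wall end is at px (40,400). The gauge is still upright in the grip with its stem under the roof.

Run:
```python
from h import *
w=ctrl.capture("wrist")
print("roof", ray(w,197,320,50).round(), ray(w,182,320,54).round(), ray(w,182,20,54).round(),ray(w,186,630,54).round())
print("wallend", ray(w,400,40,0).round(), ray(w,322,25,50).round(),ray(w,322,25,0).round())
p=ctrl.capture("top")
print(ray(p,150+66/2,90+238/2,0).round(),ray(p,150+45/2,90+229/2,50).round())
go(436,263,28,3)
```

```text
roof [425. 290.  50.] [425. 295.  54.] [347. 290.  54.] [506. 299.  54.]
wallend [295. 170.   0.] [337. 246.  50.] [296. 214.   0.]
[719. 235.   0.] [726. 236.  50.]
t 6.6 pos [428.8 233.2  28.7] rot [-179.8   -0.2    3.5] F [-1.9  5.7  5.1] w 70.8 q [ 24.  27. 112.   0.  41.  20.]
  move m: [ 0.009  -0.0293  0.0008] az 0.008
```

play_rows(
  series=[
    {"tx":0.003,"ty":-0.012,"tz":0,"ax":0,"ay":0,"az":0},
    {"tx":0.006,"ty":-0.024,"tz":0,"ax":0,"ay":0,"az":0},
    {"tx":0.008,"ty":-0.0345,"tz":0,"ax":0,"ay":0,"az":0},
    {"tx":0.008,"ty":-0.0345,"tz":0,"ax":0,"ay":0,"az":0},
  ],
)

```text
time_s: 7.0
ee_pos: [433.9, 266.4, 28.7]
eef_rot: [180.0, -0.0, 3.5]
contact_force: [-2.3, -1.7, 8.9]
width: 71.6
```

play_rows(
  series=[
    {"tx":0,"ty":0,"tz":0,"ax":0,"ay":0,"az":0},
    {"tx":0,"ty":0,"tz":0,"ax":0,"ay":0,"az":0},
    {"tx":0,"ty":0,"tz":0,"ax":0,"ay":0,"az":0},
    {"tx":0,"ty":0,"tz":0,"ax":0,"ay":0,"az":0},
  ],
  claw=0,
)

```text
time_s: 7.4
ee_pos: [434.0, 266.2, 27.3]
eef_rot: [180.0, 0.0, 3.5]
contact_force: [0.9, 0.3, 1.1]
width: 85.5
```

play_rows(
  series=[
    {"tx":0,"ty":0,"tz":-0.03,"ax":0,"ay":0,"az":0},
    {"tx":0,"ty":0,"tz":-0.07,"ax":0,"ay":0,"az":0},
    {"tx":0,"ty":0,"tz":-0.115,"ax":0,"ay":0,"az":0},
    {"tx":0,"ty":0,"tz":-0.16,"ax":0,"ay":0,"az":0},
    {"tx":0,"ty":0,"tz":-0.2,"ax":0,"ay":0,"az":0},
  ],
)

```text
time_s: 7.9
ee_pos: [433.9, 266.2, 229.4]
eef_rot: [-180.0, -0.0, 3.5]
contact_force: [0.9, 0.5, -0.4]
width: 85.1
```

Run:
```python
from h import *
p=look("wrist",(("gauge_a",0),("gauge_a_stem",17),("bay_left",0)))
p=look("side",(("gauge_a",0),("gauge_a_stem",17)))
go(659,-48,230,-135)
```

```text
wrist gauge_a 0.89 [202. 319.] [433.6 264.9]
wrist gauge_a_stem 0.4 [202. 317.] [431.3 268.5]
side gauge_a 0.61 [185. 239.] [426.7 238.5]
side gauge_a 0.59 [276. 364.] [662.1 -48.8]
side gauge_a 0.37 [301. 374.] [ 670.7 -107.5]
side gauge_a_stem 0.57 [154. 236.] [425.5 323.5]
t 8.25 pos [432.7 265.6 225.5] rot [179.9   0.2   3.5] F [-0.2 -0.3 -0.3] w 85.4 q [27. 14. 96.  0. 71. 23.]
  move m: [ 0.2067  0.3268 -0.0047] az 2.417
```

play_rows(
  series=[
    {"tx":0.021,"ty":0.033,"tz":0,"ax":0,"ay":0,"az":0},
    {"tx":0.042,"ty":0.066,"tz":0,"ax":0,"ay":0,"az":0},
    {"tx":0.063,"ty":0.099,"tz":0,"ax":0,"ay":0,"az":0},
    {"tx":0.084,"ty":0.132,"tz":0,"ax":0,"ay":0,"az":0},
    {"tx":0.105,"ty":0.165,"tz":0,"ax":0,"ay":0,"az":0},
  ],
)

```text
time_s: 8.75
ee_pos: [548.5, 106.5, 225.1]
eef_rot: [180.0, 0.2, 3.5]
contact_force: [-0.2, 0.5, 0.3]
width: 85.4
```

play_rows(
  series=[
    {"tx":0.021,"ty":0.033,"tz":0,"ax":0,"ay":0,"az":0.13},
    {"tx":0.042,"ty":0.066,"tz":0,"ax":0,"ay":0,"az":0.26},
    {"tx":0.063,"ty":0.099,"tz":0,"ax":0,"ay":0,"az":0.39},
    {"tx":0.084,"ty":0.132,"tz":0,"ax":0,"ay":0,"az":0.52},
    {"tx":0.102,"ty":0.162,"tz":0,"ax":0,"ay":0,"az":0.65},
  ],
)

```text
time_s: 9.25
ee_pos: [660.6, -49.2, 224.5]
eef_rot: [179.9, 0.2, -34.1]
contact_force: [0.5, -0.5, 0.0]
width: 85.4
```

play_rows(
  series=[
    {"tx":0,"ty":0,"tz":0,"ax":0,"ay":0,"az":0.14},
    {"tx":0,"ty":0,"tz":0,"ax":0,"ay":0,"az":0.28},
    {"tx":0,"ty":0,"tz":0,"ax":0,"ay":0,"az":0.42},
    {"tx":0,"ty":0,"tz":0,"ax":0,"ay":0,"az":0.56},
    {"tx":0,"ty":0,"tz":0,"ax":0,"ay":0,"az":0.7},
  ],
)

```text
time_s: 9.75
ee_pos: [659.4, -47.5, 224.4]
eef_rot: [179.7, 0.1, -74.2]
contact_force: [0.1, -0.6, 0.7]
width: 85.1
```

play_rows(
  series=[
    {"tx":0,"ty":0,"tz":0,"ax":0,"ay":0,"az":0.14},
    {"tx":0,"ty":0,"tz":0,"ax":0,"ay":0,"az":0.28},
    {"tx":0,"ty":0,"tz":0,"ax":0,"ay":0,"az":0.42},
    {"tx":0,"ty":0,"tz":0,"ax":0,"ay":0,"az":0.56},
    {"tx":0,"ty":0,"tz":0,"ax":0,"ay":0,"az":0.7},
  ],
)

```text
time_s: 10.25
ee_pos: [659.4, -47.4, 224.5]
eef_rot: [179.7, -0.1, -114.3]
contact_force: [-0.5, 1.0, -0.3]
width: 85.7
```

play_rows(
  series=[
    {"tx":0,"ty":0,"tz":0,"ax":0,"ay":0,"az":0.14},
    {"tx":0,"ty":0,"tz":0,"ax":0,"ay":0,"az":0.28},
    {"tx":0,"ty":0,"tz":0,"ax":0,"ay":0,"az":0.36},
    {"tx":0,"ty":0,"tz":0,"ax":0,"ay":0,"az":0.36},
  ],
)

```text
time_s: 10.65
ee_pos: [659.5, -47.4, 224.7]
eef_rot: [179.8, -0.2, -134.6]
contact_force: [0.6, 0.5, -0.3]
width: 85.0
```

Run:
```python
from h import *
p=look("wrist",(("gauge_b",0),("gauge_b_stem",17),("adapter_a",0)),"w5")
g=cv2.cvtColor(p["pixels"],cv2.COLOR_BGR2GRAY)
c=cv2.HoughCircles(cv2.medianBlur(g,5),cv2.HOUGH_GRADIENT,1.5,80,param1=120,param2=50,minRadius=30,maxRadius=60)
if c is not None:
    for x,y,r in c[0][:6]: print("circ",x,y,r,ray(p,y,x,34).round(1)[:2])
go(662,-50,30,-135)
```

```text
wrist gauge_b 0.41 [327. 281.] [591.   72.3]
wrist gauge_b_stem 0.9 [144. 366.] [ 669.1 -115.8]
wrist adapter_a 0.91 [324. 280.] [593.7  70.4]
wrist adapter_a 0.8 [165. 200.] [758.6   3.3]
circ 314.25 206.25 38.55 [663.9 -49.3]
t 10.85 pos [660.2 -47.5 226.2] rot [ 1.799e+02 -1.000e-01 -1.345e+02] F [ 0.3  0.4 -0.1] w 85.6 q [ -8.  26.  77.   0.  78. 127.]
  move m: [ 0.0003 -0.0033  0.1962] az 0.009
```

View pics/w5.png

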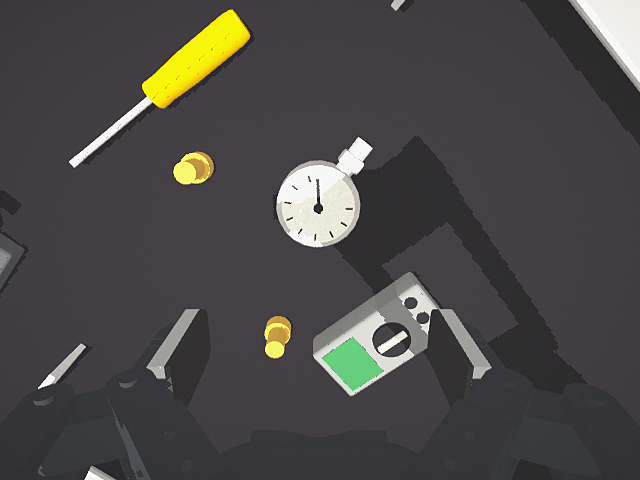

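The view shows gauge B's case at (318,205) and its stem tip at (365,148), 45° off the jaw line, with room for both fingers. B ≈ (662, −50.5).

play_rows(
  series=[
    {"tx":0.001,"ty":-0.0035,"tz":0.045,"ax":0,"ay":0,"az":0},
    {"tx":0.001,"ty":-0.0035,"tz":0.09,"ax":0,"ay":0,"az":0},
    {"tx":0.001,"ty":-0.0035,"tz":0.135,"ax":0,"ay":0,"az":0},
    {"tx":0.001,"ty":-0.0035,"tz":0.165,"ax":0,"ay":0,"az":0},
    {"tx":0.001,"ty":-0.0035,"tz":0.165,"ax":0,"ay":0,"az":0},
  ],
)

```text
time_s: 11.35
ee_pos: [658.1, -50.1, 57.0]
eef_rot: [179.5, -0.4, -134.5]
contact_force: [-0.6, 0.4, -1.0]
width: 85.7
```

Run:
```python
from h import *
go(662,-50.5,29,-135)
w=ctrl.capture("wrist"); cv2.imwrite("pics/w6.png",w["pixels"])
```

```text
t 11.35 pos [658.1 -50.1  57. ] rot [ 179.5   -0.4 -134.5] F [-0.6  0.4 -1. ] w 85.7 q [ -8.  35.  87.   0.  58. 127.]
  move m: [-0.0026 -0.0033  0.0279] az 0.008
```

View pics/w6.png

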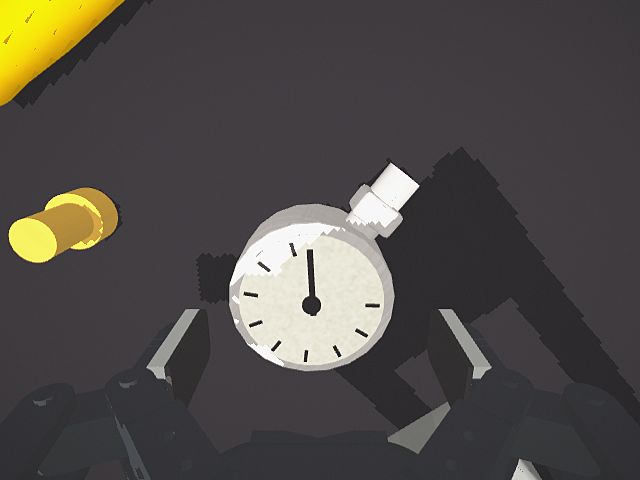

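The case is at (312,303), nearly centred between the pads at col ~319. I'll compute the final offset.

Run:
```python
from h import *
w=ctrl.capture("wrist"); s=ctrl.sense()
X=ray(w,303,312,34); print(X.round(1), w["attitude"].round(2), s["ee_pos"].round(1))
go(X[0],X[1],29,-135)
```

```text
[661.9 -49.9  34. ] [ -18.39   -0.23 -134.58] [662.4 -50.7  62.2]
t 11.45 pos [662.4 -50.7  62.2] rot [ 180.    -0.  -134.6] F [ 0.4  0.2 -0.3] w 85.3 q [ -8.  34.  87.   0.  58. 127.]
  move m: [-0.0003  0.0008  0.0332] az 0.008
```

play_rows(
  series=[
    {"tx":0,"ty":0.001,"tz":0.015,"ax":0,"ay":0,"az":0},
    {"tx":0,"ty":0.001,"tz":0.028,"ax":0,"ay":0,"az":0},
    {"tx":0,"ty":0.001,"tz":0.033,"ax":0,"ay":0,"az":0},
    {"tx":0,"ty":0.001,"tz":0.033,"ax":0,"ay":0,"az":0},
    {"tx":0,"ty":0.001,"tz":0.033,"ax":0,"ay":0,"az":0},
  ],
)

```text
time_s: 11.95
ee_pos: [662.1, -50.1, 30.1]
eef_rot: [-179.9, 0.0, -134.6]
contact_force: [-0.1, -1.0, 0.9]
width: 85.3
```

play_rows(
  series=[
    {"tx":0,"ty":0,"tz":0,"ax":0,"ay":0,"az":0},
    {"tx":0,"ty":0,"tz":0,"ax":0,"ay":0,"az":0},
    {"tx":0,"ty":0,"tz":0,"ax":0,"ay":0,"az":0},
    {"tx":0,"ty":0,"tz":0,"ax":0,"ay":0,"az":0},
  ],
  claw=60,
  grip_force=20,
)

```text
time_s: 12.35
ee_pos: [662.3, -50.0, 30.3]
eef_rot: [-179.9, 0.1, -134.6]
contact_force: [0.4, 0.2, 6.3]
width: 71.1
```

Run:
```python
from h import *
go(671,-48,29,3)
```

```text
t 12.35 pos [662.3 -50.   30.3] rot [-1.799e+02  1.000e-01 -1.346e+02] F [0.4 0.2 6.3] w 71.1 q [ -8.  37.  89.   0.  55. 127.]
  move m: [-0.0076 -0.0048  0.0013] az -2.401
```

play_rows(
  series=[
    {"tx":-0.002,"ty":-0.001,"tz":0,"ax":0,"ay":0,"az":-0.06},
    {"tx":-0.004,"ty":-0.002,"tz":0,"ax":0,"ay":0,"az":-0.18},
    {"tx":-0.006,"ty":-0.004,"tz":0,"ax":0,"ay":0,"az":-0.3},
    {"tx":-0.0075,"ty":-0.005,"tz":0,"ax":0,"ay":0,"az":-0.42},
    {"tx":-0.0075,"ty":-0.005,"tz":0,"ax":0,"ay":0,"az":-0.54},
  ],
)

```text
time_s: 12.85
ee_pos: [671.9, -48.5, 30.3]
eef_rot: [-179.8, 0.0, -103.4]
contact_force: [1.1, 0.3, 4.6]
width: 71.1
```

play_rows(
  series=[
    {"tx":0,"ty":0,"tz":0,"ax":0,"ay":0,"az":-0.13},
    {"tx":0,"ty":0,"tz":0,"ax":0,"ay":0,"az":-0.26},
    {"tx":0,"ty":0,"tz":0,"ax":0,"ay":0,"az":-0.39},
    {"tx":0,"ty":0,"tz":0,"ax":0,"ay":0,"az":-0.52},
    {"tx":0,"ty":0,"tz":0,"ax":0,"ay":0,"az":-0.65},
  ],
)

```text
time_s: 13.35
ee_pos: [672.4, -47.7, 30.3]
eef_rot: [-179.8, -0.0, -66.1]
contact_force: [2.2, 2.7, 4.4]
width: 71.2
```

play_rows(
  series=[
    {"tx":0,"ty":0,"tz":0,"ax":0,"ay":0,"az":-0.13},
    {"tx":0,"ty":0,"tz":0,"ax":0,"ay":0,"az":-0.26},
    {"tx":0,"ty":0,"tz":0,"ax":0,"ay":0,"az":-0.39},
    {"tx":0,"ty":0,"tz":0,"ax":0,"ay":0,"az":-0.52},
    {"tx":0,"ty":0,"tz":0,"ax":0,"ay":0,"az":-0.65},
  ],
)

```text
time_s: 13.85
ee_pos: [671.7, -47.0, 30.3]
eef_rot: [-179.8, -0.1, -28.9]
contact_force: [0.5, 3.8, 4.3]
width: 70.9
```

play_rows(
  series=[
    {"tx":0,"ty":0,"tz":0,"ax":0,"ay":0,"az":-0.13},
    {"tx":0,"ty":0,"tz":0,"ax":0,"ay":0,"az":-0.26},
    {"tx":0,"ty":0,"tz":0,"ax":0,"ay":0,"az":-0.39},
    {"tx":0,"ty":0,"tz":0,"ax":0,"ay":0,"az":-0.5},
    {"tx":0,"ty":0,"tz":0,"ax":0,"ay":0,"az":-0.56},
  ],
)

```text
time_s: 14.35
ee_pos: [670.7, -47.0, 30.3]
eef_rot: [-179.9, -0.0, 3.1]
contact_force: [-0.0, 3.7, 6.6]
width: 71.4
```

Run:
```python
from h import *
p=look("side",(("gauge_b",0),("gauge_b_stem",17),("adapter_a",0)))
p=look("wrist",(("gauge_b",0),("gauge_b_stem",17),("adapter_a",0)))
go(671,165,30,3)
```

```text
side gauge_b 0.58 [182. 242.] [434.  248.1]
side gauge_b 0.57 [274. 368.] [672.2 -42.9]
side gauge_b 0.33 [234. 294.] [538.   76.7]
side gauge_b_stem 0.66 [248. 382.] [708.6   4.7]
side adapter_a 0.75 [232. 318.] [588.7  76.9]
side adapter_a 0.6 [250. 403.] [754.8   6.6]
wrist gauge_b 0.87 [299. 317.] [669.4 -48. ]
wrist gauge_b_stem 0.57 [195. 426.] [706.7   4.6]
wrist adapter_a 0.7 [193. 542.] [759.1   4.7]
t 14.75 pos [670.7 -47.3  30.3] rot [-179.9   -0.     2.9] F [-0.6  1.7  6.9] w 70.8 q [ -8.  37.  87.   0.  55. -11.]
  move m: [ 0.0111 -0.212   0.0005] az -0.001
```

play_rows(
  series=[
    {"tx":0.001,"ty":-0.02,"tz":0,"ax":0,"ay":0,"az":0},
    {"tx":0.003,"ty":-0.055,"tz":0,"ax":0,"ay":0,"az":0},
    {"tx":0.005,"ty":-0.095,"tz":0,"ax":0,"ay":0,"az":0},
    {"tx":0.007,"ty":-0.135,"tz":0,"ax":0,"ay":0,"az":0},
    {"tx":0.009,"ty":-0.175,"tz":0,"ax":0,"ay":0,"az":0},
  ],
)

```text
time_s: 15.25
ee_pos: [671.4, 126.7, 30.3]
eef_rot: [179.9, -0.1, 2.9]
contact_force: [0.2, -4.2, 6.1]
width: 71.3
```

play_rows(
  series=[
    {"tx":-0.006,"ty":-0.037,"tz":0,"ax":0,"ay":0,"az":0},
    {"tx":-0.018,"ty":-0.068,"tz":0,"ax":0,"ay":0,"az":0},
    {"tx":-0.03,"ty":-0.095,"tz":0,"ax":0,"ay":0,"az":0},
    {"tx":-0.04,"ty":-0.11,"tz":0,"ax":0,"ay":0,"az":0},
    {"tx":-0.04,"ty":-0.11,"tz":0,"ax":0,"ay":0,"az":0},
  ],
)

```text
time_s: 15.75
ee_pos: [624.3, 238.0, 30.3]
eef_rot: [-179.9, -0.1, 3.0]
contact_force: [-0.2, 4.4, 6.3]
width: 70.8
```

Run:
```python
from h import *
go(622,278,30,3)
w=ctrl.capture("wrist"); cv2.imwrite("pics/w7.png",w["pixels"])
for y in (290,300,310): print(y,proj(w,(630,y,50)))
for y in (225,230,235): print(y,proj(w,(715,y,0)),proj(w,(718,y,50)))
```

```text
t 15.75 pos [624.3 238.   30.3] rot [-1.799e+02 -1.000e-01  3.000e+00] F [-0.2  4.4  6.3] w 70.8 q [17. 37. 88.  0. 55. 14.]
  move m: [-0.0002 -0.0401  0.0004] az 0.0
290 (np.float64(213.38151858390034), np.float64(351.2269810691409))
300 (np.float64(178.09559408717996), np.float64(354.08508556320015))
310 (np.float64(140.66482526610122), np.float64(357.1169190806573))
225 (np.float64(331.58721888452897), np.float64(513.9339792965916)) (np.float64(412.06694669370006), np.float64(594.723315459607))
230 (np.float64(322.0937241510625), np.float64(516.2200165783865)) (np.float64(400.01399744517073), np.float64(598.8358886473522))
235 (np.float64(312.4315480888609), np.float64(518.5466723907707)) (np.float64(387.66624432770357), np.float64(603.0490515299546))
```

View pics/w7.png

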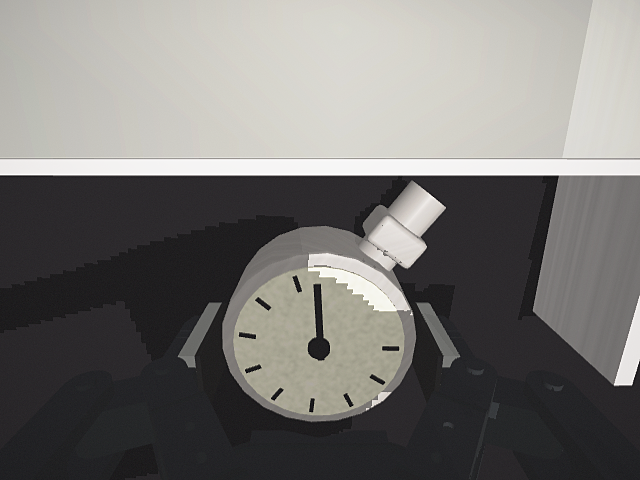

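The roof's front underside edge is at row 176 (y≈300) and the wall end at (534,314)/(615,385) gives a mouth y≈235 at x=718. The gauge is centred in the pads with its stem pointing in.

play_rows(
  series=[
    {"tx":0,"ty":-0.012,"tz":0,"ax":0,"ay":0,"az":0},
    {"tx":0,"ty":-0.028,"tz":0,"ax":0,"ay":0,"az":0},
    {"tx":0,"ty":-0.041,"tz":0,"ax":0,"ay":0,"az":0},
    {"tx":0,"ty":-0.041,"tz":0,"ax":0,"ay":0,"az":0},
  ],
)

```text
time_s: 16.2
ee_pos: [623.2, 276.4, 30.3]
eef_rot: [-180.0, -0.1, 3.0]
contact_force: [-0.8, 0.2, 7.0]
width: 71.1
```

play_rows(
  series=[
    {"tx":0,"ty":0,"tz":0,"ax":0,"ay":0,"az":0},
    {"tx":0,"ty":0,"tz":0,"ax":0,"ay":0,"az":0},
    {"tx":0,"ty":0,"tz":0,"ax":0,"ay":0,"az":0},
    {"tx":0,"ty":0,"tz":0,"ax":0,"ay":0,"az":0},
  ],
  claw=0,
)

```text
time_s: 16.6
ee_pos: [622.5, 275.4, 28.8]
eef_rot: [180.0, 0.1, 2.9]
contact_force: [0.1, 0.3, 0.9]
width: 85.7
```

play_rows(
  series=[
    {"tx":0,"ty":0,"tz":-0.03,"ax":0,"ay":0,"az":0},
    {"tx":0,"ty":0,"tz":-0.07,"ax":0,"ay":0,"az":0},
    {"tx":0,"ty":0,"tz":-0.115,"ax":0,"ay":0,"az":0},
    {"tx":0,"ty":0,"tz":-0.16,"ax":0,"ay":0,"az":0},
    {"tx":0,"ty":0,"tz":-0.19,"ax":0,"ay":0,"az":0},
  ],
)

```text
time_s: 17.1
ee_pos: [623.9, 276.1, 223.0]
eef_rot: [-179.9, -0.2, 2.9]
contact_force: [0.9, 0.3, 0.5]
width: 85.4
```

Run:
```python
from h import *
p=look("wrist",(("gauge_b",0),("gauge_b_stem",17)))
p=look("side",(("meter",0),("meter_head",17),("meter_foot",17),("gauge_b",0)))
go(527,28,225,-3)
```

```text
wrist gauge_b 0.93 [203. 318.] [623.5 275.3]
wrist gauge_b 0.81 [203. 114.] [434.  265.7]
wrist gauge_b_stem 0.27 [201. 318.] [622.7 280.9]
side meter_head 0.89 [234. 292.] [532.1  63.6]
side meter_foot 0.62 [284. 290.] [515.8 -60.3]
side gauge_b 0.77 [167. 324.] [627.5 273.9]
side gauge_b 0.61 [178. 240.] [429.4 259.9]
t 17.5 pos [621.7 275.3 217. ] rot [179.9   0.2   2.9] F [ 0.  -0.3 -0.9] w 85.3 q [20. 27. 75. -0. 78. 17.]
  move m: [-0.1072  0.2422 -0.0073] az 0.103
```

play_rows(
  series=[
    {"tx":-0.02,"ty":0.045,"tz":0,"ax":0,"ay":0,"az":0.03},
    {"tx":-0.038,"ty":0.088,"tz":0,"ax":0,"ay":0,"az":0.07},
    {"tx":-0.057,"ty":0.13,"tz":0,"ax":0,"ay":0,"az":0.11},
    {"tx":-0.076,"ty":0.173,"tz":0,"ax":0,"ay":0,"az":0.14},
    {"tx":-0.093,"ty":0.212,"tz":0,"ax":0,"ay":0,"az":0.173},
  ],
)

```text
time_s: 18.0
ee_pos: [538.9, 57.6, 217.8]
eef_rot: [180.0, 0.2, -7.1]
contact_force: [-0.6, -0.2, -0.2]
width: 85.4
```

Run:
```python
from h import *
go(526.5,24.3,90,-7)
p=ctrl.capture("side"); 
print("Rroof", ray(p,404,203,54).round(), ray(p,367,433,54).round())
print("ends", ray(p,366,194,50).round(), ray(p,331,420,50).round())
p=ctrl.capture("top"); b=p["pixels"][155:385,390:560]
q=ctrl.capture("side")["pixels"][300:470,180:470]
b=cv2.resize(b,None,fx=2.4,fy=2.4,interpolation=cv2.INTER_CUBIC)[:408]
q=cv2.resize(q,(390,408),interpolation=cv2.INTER_CUBIC)
print(b.shape,q.shape)
b=cv2.resize(p["pixels"][155:385,390:560],(410,555),interpolation=cv2.INTER_CUBIC)
q2=np.zeros((555,390,3),np.uint8); q2[:408]=q
cv2.imwrite("pics/v8.png",np.hstack([b,q2]))
```

```text
t 18.0 pos [538.9  57.6 217.8] rot [180.    0.2  -7.1] F [-0.6 -0.2 -0.2] w 85.4 q [ 2. 17. 93. -0. 71.  9.]
  move m: [-0.0078  0.0345  0.1278] az -0.001
Rroof [ 362. -296.   54.] [ 731. -279.   54.]
ends [ 346. -228.   50.] [ 728. -209.   50.]
(408, 408, 3) (408, 390, 3)
```

View pics/v8.png

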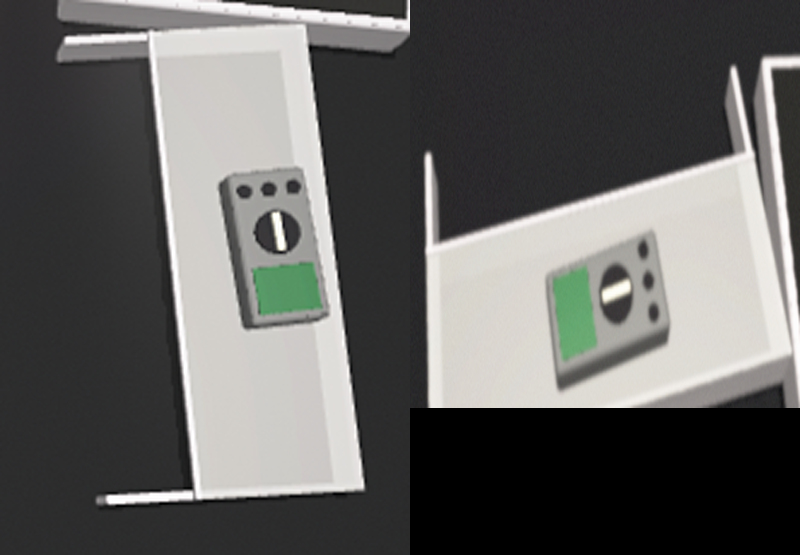

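Roof front edge of the right bay is about (735,−277)–(345,−296), so the mouth is y ≈ −209…−219 at x≈530. Its sample meter is far back, so the gripper body stays clear.

Run:
```python
from h import *
p=look("wrist",(("meter",0),("meter_head",17),("meter_foot",17)))
go(527,30,90,-7)
```

```text
wrist meter 0.6 [264. 308.] [520.4  -2. ]
wrist meter_head 0.63 [204. 306.] [527.6  61.3]
wrist meter_foot 0.58 [325. 310.] [514.3 -58.3]
t 18.35 pos [541.2  60.3 218.8] rot [-180.     0.    -6.9] F [ 0.1 -0.   0.9] w 85.4 q [ 2. 17. 93.  0. 71.  9.]
  move m: [-0.0104  0.0319  0.1288] az 0.001
```

play_rows(
  series=[
    {"tx":-0.0113,"ty":0.0316,"tz":0.03,"ax":0,"ay":0,"az":0},
    {"tx":-0.0113,"ty":0.0316,"tz":0.07,"ax":0,"ay":0,"az":0},
    {"tx":-0.0113,"ty":0.0316,"tz":0.11,"ax":0,"ay":0,"az":0},
    {"tx":-0.0113,"ty":0.0316,"tz":0.14,"ax":0,"ay":0,"az":0},
    {"tx":-0.0113,"ty":0.0316,"tz":0.14,"ax":0,"ay":0,"az":0},
  ],
)

```text
time_s: 18.85
ee_pos: [522.8, 30.6, 75.3]
eef_rot: [180.0, 0.5, -6.9]
contact_force: [-0.3, 0.2, -0.2]
width: 85.4
```

Run:
```python
from h import *
w=look("wrist",(("meter_head",17),("meter_foot",17),("meter",0)),"w9")
go(526,30,30,-7)
```

```text
wrist meter_head 0.92 [216. 326.] [528.7  60.5]
wrist meter_foot 0.56 [420. 328.] [515.8 -64.8]
wrist meter 0.83 [308. 326.] [5.224e+02 3.000e-01]
t 19.05 pos [527.5  30.   80.7] rot [-180.    -0.2   -6.9] F [ 1.1 -0.2  0.5] w 85.5 q [ -1.  25. 104.   0.  51.   6.]
  move m: [-0.0017  0.0002  0.0507] az 0.001
```

View pics/w9.png

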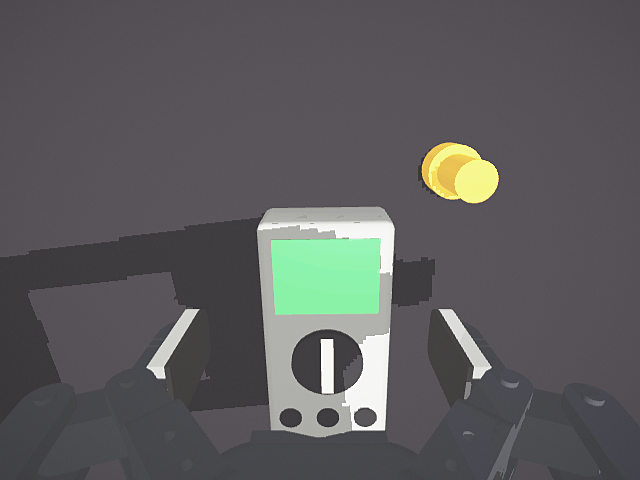

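The meter is upright between the pads (edges at cols 258–393, pads at 205/432), with the adapter clear at (460,175). Descending and gripping.

play_rows(
  series=[
    {"tx":0,"ty":0,"tz":0.02,"ax":0,"ay":0,"az":0},
    {"tx":0,"ty":0,"tz":0.04,"ax":0,"ay":0,"az":0},
    {"tx":0,"ty":0,"tz":0.05,"ax":0,"ay":0,"az":0},
    {"tx":0,"ty":0,"tz":0.05,"ax":0,"ay":0,"az":0},
    {"tx":0,"ty":0,"tz":0.05,"ax":0,"ay":0,"az":0},
  ],
)

```text
time_s: 19.55
ee_pos: [526.6, 29.5, 30.3]
eef_rot: [-180.0, -0.1, -7.0]
contact_force: [0.4, -0.5, 0.4]
width: 85.4
```

play_rows(
  series=[
    {"tx":0,"ty":0,"tz":0,"ax":0,"ay":0,"az":0},
    {"tx":0,"ty":0,"tz":0,"ax":0,"ay":0,"az":0},
    {"tx":0,"ty":0,"tz":0,"ax":0,"ay":0,"az":0},
    {"tx":0,"ty":0,"tz":0,"ax":0,"ay":0,"az":0},
    {"tx":0,"ty":0,"tz":0,"ax":0,"ay":0,"az":0},
  ],
  claw=85,
  grip_force=20,
)

```text
time_s: 20.05
ee_pos: [526.6, 29.4, 30.4]
eef_rot: [-180.0, -0.1, -7.0]
contact_force: [-0.7, 0.2, 6.0]
width: 63.4
```

Run:
```python
from h import *
go(527,-240,30,3)
w=look("wrist",(("meter_head",17),("meter",0)))
```

```text
t 20.05 pos [526.6  29.4  30.4] rot [-1.8e+02 -1.0e-01 -7.0e+00] F [-0.7  0.2  6. ] w 63.4 q [ -1.  29. 107.   0.  44.   6.]
  move m: [0.0333 0.2673 0.0004] az -0.174
wrist meter_head 0.89 [240. 316.] [528.9  62. ]
wrist meter 0.89 [355. 316.] [521.  -1.]
```

play_rows(
  series=[
    {"tx":0.002,"ty":0.018,"tz":0,"ax":0,"ay":0,"az":-0.02},
    {"tx":0.006,"ty":0.05,"tz":0,"ax":0,"ay":0,"az":-0.05},
    {"tx":0.012,"ty":0.092,"tz":0,"ax":0,"ay":0,"az":-0.09},
    {"tx":0.017,"ty":0.135,"tz":0,"ax":0,"ay":0,"az":-0.13},
    {"tx":0.022,"ty":0.178,"tz":0,"ax":0,"ay":0,"az":-0.17},
  ],
)

```text
time_s: 20.7
ee_pos: [526.4, -150.1, 30.4]
eef_rot: [-179.9, -0.1, 2.8]
contact_force: [0.6, 4.8, 5.7]
width: 63.8
```

play_rows(
  series=[
    {"tx":-0.001,"ty":0.04,"tz":0,"ax":0,"ay":0,"az":0},
    {"tx":-0.003,"ty":0.07,"tz":0,"ax":0,"ay":0,"az":0},
    {"tx":-0.004,"ty":0.085,"tz":0,"ax":0,"ay":0,"az":0},
    {"tx":-0.004,"ty":0.085,"tz":0,"ax":0,"ay":0,"az":0},
    {"tx":-0.004,"ty":0.085,"tz":0,"ax":0,"ay":0,"az":0},
  ],
)

```text
time_s: 21.2
ee_pos: [527.0, -237.4, 30.4]
eef_rot: [179.8, -0.1, 2.7]
contact_force: [-1.1, -4.2, 6.3]
width: 63.5
```

Run:
```python
from h import *
go(527,-266,30,3)
p=ctrl.capture("wrist"); q=ctrl.capture("side")
w=look("wrist",(("meter_head",17),("meter",0)))
s=cv2.resize(q["pixels"][280:460,180:450],(480,320),interpolation=cv2.INTER_CUBIC)
o=np.zeros((560,800,3),np.uint8); o[:320,:480]=s; o[320:,480:]=cv2.resize(p["pixels"],(320,240)); cv2.imwrite("pics/v10.png",o)
for y in (-207,-212,-217): print(y,[np.round(np.array(proj(q,(x,y,z)))) for x,z in ((345,50),(722,50))])
```

```text
t 21.2 pos [ 527.  -237.4   30.4] rot [ 1.798e+02 -1.000e-01  2.700e+00] F [-1.1 -4.2  6.3] w 63.5 q [-28.  32. 100.  -0.  48. -31.]
  move m: [-0.0013  0.0285  0.0005] az -0.005
wrist meter_head 0.78 [240. 318.] [ 524.5 -204. ]
wrist meter 0.67 [353. 320.] [ 528.4 -266.2]
-207 [array([355., 194.]), array([330., 416.])]
-212 [array([357., 194.]), array([333., 417.])]
-217 [array([360., 194.]), array([335., 418.])]
```

View pics/v10.png

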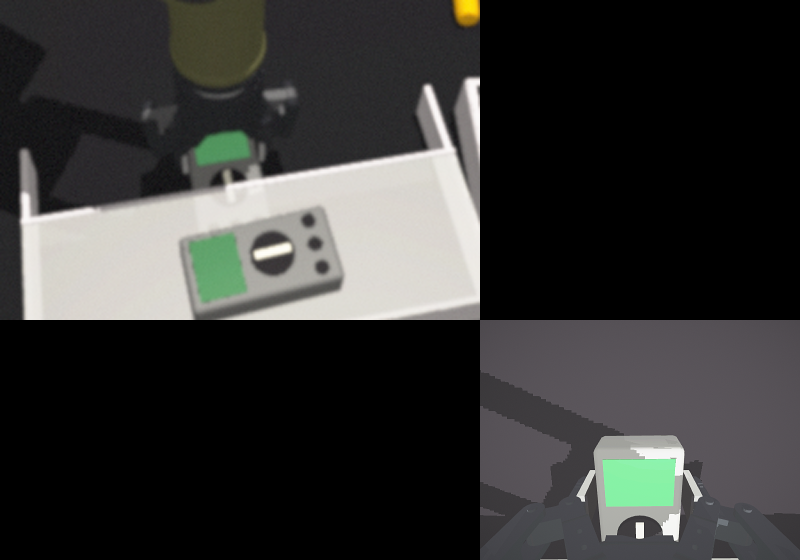

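The meter (foot leading) is entering the right bay under the clear roof. Wall tops at crop (22,150) and (430,86) put the mouth at y≈−215. The remaining push is about 28 mm.

play_rows(
  series=[
    {"tx":-0.001,"ty":0.01,"tz":0,"ax":0,"ay":0,"az":0},
    {"tx":-0.001,"ty":0.02,"tz":0,"ax":0,"ay":0,"az":0},
    {"tx":-0.001,"ty":0.028,"tz":0,"ax":0,"ay":0,"az":0},
    {"tx":-0.001,"ty":0.028,"tz":0,"ax":0,"ay":0,"az":0},
    {"tx":-0.001,"ty":0.028,"tz":0,"ax":0,"ay":0,"az":0},
  ],
)

```text
time_s: 21.95
ee_pos: [526.8, -262.3, 30.4]
eef_rot: [-180.0, -0.1, 2.7]
contact_force: [-1.3, 1.5, 8.6]
width: 63.7
```

play_rows(
  series=[
    {"tx":0,"ty":0,"tz":0,"ax":0,"ay":0,"az":0},
    {"tx":0,"ty":0,"tz":0,"ax":0,"ay":0,"az":0},
    {"tx":0,"ty":0,"tz":0,"ax":0,"ay":0,"az":0},
    {"tx":0,"ty":0,"tz":0,"ax":0,"ay":0,"az":0},
  ],
  claw=0,
)

```text
time_s: 22.35
ee_pos: [526.2, -262.8, 29.0]
eef_rot: [-180.0, 0.0, 2.8]
contact_force: [-0.5, 0.7, -0.1]
width: 85.7
```

play_rows(
  series=[
    {"tx":0,"ty":0,"tz":-0.03,"ax":0,"ay":0,"az":0},
    {"tx":0,"ty":0,"tz":-0.07,"ax":0,"ay":0,"az":0},
    {"tx":0,"ty":0,"tz":-0.115,"ax":0,"ay":0,"az":0},
    {"tx":0,"ty":0,"tz":-0.16,"ax":0,"ay":0,"az":0},
    {"tx":0,"ty":0,"tz":-0.2,"ax":0,"ay":0,"az":0},
  ],
)

```text
time_s: 22.85
ee_pos: [526.3, -263.0, 231.4]
eef_rot: [180.0, -0.0, 2.8]
contact_force: [0.5, -0.8, 0.4]
width: 85.6
```

play_rows(
  series=[
    {"tx":0,"ty":-0.045,"tz":-0.01,"ax":0,"ay":0,"az":0},
    {"tx":0,"ty":-0.09,"tz":-0.02,"ax":0,"ay":0,"az":0},
    {"tx":0,"ty":-0.135,"tz":-0.02,"ax":0,"ay":0,"az":0},
    {"tx":0,"ty":-0.18,"tz":-0.02,"ax":0,"ay":0,"az":0},
    {"tx":0,"ty":-0.2,"tz":-0.02,"ax":0,"ay":0,"az":0},
  ],
)

```text
time_s: 23.35
ee_pos: [515.6, -59.9, 249.3]
eef_rot: [-179.9, 0.0, 2.9]
contact_force: [0.4, -1.3, -0.4]
width: 85.4
```

Run:
```python
from h import *
go(527,-100,230,3)
q=look("side",(("meter_head",17),("meter_foot",17),("meter",0),("gauge_a",0),("gauge_a_stem",17),("adapter_a",0)))
p=look("top",(("meter_head",17),("meter_foot",17),("gauge_a",0),("gauge_a_stem",17)))
i,j=p["pixels"],q["pixels"]
o=np.vstack([np.hstack([cv2.resize(i[160:380,90:240],(272,400)),cv2.resize(i[160:380,400:550],(272,400))]),np.zeros((190,544,3),np.uint8)])
o=np.zeros((600,800,3),np.uint8)
o[:300,:800]=cv2.resize(j[280:460,160:480],None,fx=2.5,fy=1.6667)
o[300:,:800]=cv2.resize(j[90:210,180:390],(800,300))
cv2.imwrite("pics/v11.png",o)
```

```text
t 23.35 pos [515.6 -59.9 249.3] rot [-179.9    0.     2.9] F [ 0.4 -1.3 -0.4] w 85.4 q [-11.  13.  93.   0.  74. -14.]
  move m: [0.0094 0.0407 0.0192] az -0.002
side meter_head 0.69 [180. 239.] [430.  235.6]
side meter_head 0.59 [364. 307.] [ 530.7 -230.8]
side gauge_a 0.74 [166. 323.] [625.8 277.3]
side gauge_a 0.73 [180. 241.] [432.4 254.9]
side gauge_a 0.73 [431. 323.] [ 543.2 -341. ]
side gauge_a_stem 0.62 [153. 235.] [422.6 328.8]
side adapter_a 0.78 [250. 406.] [760.1   5.9]
side adapter_a 0.47 [233. 318.] [588.6  74.6]
top meter_head 0.89 [272. 429.] [ 524.1 -225.6]
top meter_head 0.67 [268. 460.] [ 531.3 -289.5]
top meter_foot 0.63 [242. 282.] [585.9  76.5]
top meter_foot 0.17 [168. 316.] [747.7   6.9]
```

Run:
```python
from h import *
print(ctrl.hand_in())
```

```text
the job is handed in; nothing more can be done
None
```

All three instruments are inside their bays and the job is handed in, at about 23.5 s of the 61 s allowed. Each was gripped at 20 N and slid flat along the bench, never lifted. Both gauges went into the left bay (sample gauge on its roof), and after them the meter into the right bay (sample meter on its roof).

Last checks, from the cameras and arm readings:

| Item | Resting position | Trailing edge | Bay mouth there | Clearance |
|---|---|---|---|---|
| gauge_a | (434, 265), stem pointing in | y ≈ 229 | y ≈ 219 (estimates 214–225) | about 4–15 mm |
| gauge_b | (623, 275), stem pointing in | y ≈ 239 | y ≈ 230 | about 9 mm |
| meter | foot end leading in | y ≈ −230 by arm reading (cameras −226 to −231) | y ≈ −215 (estimates −208 to −219) | about 7–23 mm |

- **Adapters:** they read within a few mm of where they started, at (588, 75) and (760, 6).
- **Forces:** the highest reading at the end of any move was about 11 N.
- **Weak checks:** the final picture could not be viewed because the picture limit was reached. The last placement therefore rests on the network readings and arm positions. The networks also gave some false matches in the last shots, such as a "meter head" at gauge_a and a "meter foot" at an adapter. I set those aside.

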